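# Pack out the specimen clamp and hold it closed

## Robot

A 6-joint arm with a two-finger parallel gripper is mounted at the origin on a cart in front of the work surface, level with it; the furniture and walls round the work are solid. World frame = base frame: x ahead of the robot, y to its left, z up, the work surface at z = 0. Lengths are in m, angles in rad, forces in N, time in s.
With the tool pointing down it reaches from about 0.25 to 0.775 m from the base axis. Payload 4 kg.
Tool frame: the origin (TCP) lies at the very end of the fingers, on their centre line; the grasp point (between the pads) lies 19 mm behind it; z points along the fingers, y is the line along which they close (so a half turn about z gives the same grasp; the last joint's range is limited). The gripper opens to 94 mm and grips with 3 to 60 N. Pads are 16 mm wide; open, the fingers measure 119 mm over their backs; the gripper's body (75 mm by 177 mm) begins 78 mm behind the grasp point.
Start: joints at [-1.226, 0.087, 1.371, -0, 1.684, -0.103], TCP at [0.238, -0.496, 0.206] pointing down, gripper open.
Joint ranges: [-3.1, 3.1], [-0.76, 2.03], [0.27, 2.55], [-1.08, 4.22], [0.17, 2.65], [-2.57, 2.57]. Speed limits (rad/s): [2.79, 2.79, 3.14, 3.14, 3.14, 3.14].

## Interface

Orientations are given as a rotation vector (axis times angle).
In Python, from station import robot gives the robot as it stands.
- The arm moves only by the tool carry_out, never from a script. Its argument "motion" is a list that holds one entry, the list of rows, each a list of 7 numbers: the shift along the tool's x, y, z in cm, then the turn, a rotation vector about the tool's x, y, z in degrees, then the closure, from -1 (fully open) to 1 (shut), so that 0 is half open. A call has 1 to 12 rows; each row shifts and turns the commanded pose from where the row before left it, along the tool's axes as they then stand; what a row does not reach is not made up. A row lasts 1/10 s, in which the tool goes at most 50 mm and 8.59 degrees, less where a joint would pass 70% of its speed; a pose out of reach is approached as far as the arm can. A call is refused whole if a number of a shift passes 5 or a number of a turn 8.59, either way. A call with a gripper value outside its range is refused whole. The fingers move at their own pace and stop on an object; "newtons" is the grip in N (left out, the last holds). Time passes only in rows, so rows that do not move let the fingers close. It gives the time, the measured TCP pose, the force, the opening and the grip force at its end, in the units of the state.
- robot.read_state(): the state, without advancing time (a new reading comes with each control period).
- robot.grab_frame(name): name is "side" or "top" or "wrist"; returns a dict with "color" (480x640x3 uint8, red, green, blue), "K" (3x3 intrinsics, pixels), "dist" ([k1, k2, p1, p2, k3] as OpenCV has them; the pictures are not rectified), "R" (3x3) and "t" (3): a world point X has camera coordinates R X + t. Camera axes: x right, y down, z forward; pixel columns grow to the right and rows downward; lengths in m; the calibration is good to about 2 mm. A picture is of the moment at which its call begins. There is no depth.
- robot.finish_job(): hands the job in; it is judged then, once.
The state is a dict: "t": time; "qpos": joint angles; "dq": joint speeds; "effort": joint torques, N m; "eef_pos": TCP position; "orientation": TCP orientation; "wrist_force": force on the tool from outside, world axes, zero at the start; "moment": the same for the moment, N m; "width": finger opening in m; "gripper_force": force on a finger pad.
Only numpy, scipy, OpenCV 4.12 (cv2) and the standard library are available. Lean on these libraries where they do the work, as an engineer would, in place of code of your own. Each camera call takes 0.05 s, during which the arm holds its last target. There are 200 camera calls.

## Task

Lift the clear dust cover off the spacer box by its knob and stand it upright on the table beside the box, then set steel spacers from the box upright into the clamp's channel, one behind another between the round specimen and the thrust unit, until the rod's short stroke is enough to close the gap; spacers that are not needed stay in their slots. Then, without forcing anything hard against the specimen, push the rod by its black knob until its sprung nose bears on the stack and is pressed roughly half-way in, so that the stack grips the specimen in the V jaw, and finish while holding it like that, hand still on the knob, so that a colleague can tighten the lock screw. Leave the other things on the table alone.

Things in the scene. Friction and masses are not known exactly. Their poses are not given: they have to be found in the camera images.
- specimen_seat (a point): where the round specimen's centre belongs when it touches both faces of the V jaw at one end of the specimen clamp, a fixed fixture (206 x 74 mm). Two rails 33 mm apart and 12 mm high (inner top edges bevelled 3 mm) make a channel; its floor is 10 mm above the table, 9 mm below this point. x runs along the channel from the V jaw to the thrust unit, y across, z up
- channel_middle (a point): a point on the channel's floor (10 mm above the table), on its centre line, 45.3 mm from specimen_seat towards the thrust unit; same axes. The base plate ends 37.7 mm beyond specimen_seat at the jaw end and 123 mm beyond this point at the other
- specimen_centre (a point): centre of the round resin specimen (upright cylinder, 30 mm across, 18 mm high, loose, about 30 g), which already stands in the V jaw, polished face up
- thrust_housing (a point): middle of the top of the thrust unit's dark housing (28 mm long, 28.5 mm high above the channel floor, brass lock screw on top), fixed over the channel, at another distance from the V jaw each time; same axes. A rod slides through it along the channel. With the rod fully back the tip of its nose is 26 mm from here towards the V jaw, 11 mm above the floor
- rod_handle (a point): middle of the upright black knob (16 mm across, 34 mm high: from 21 to 55 mm above the channel floor; this point at 42 mm) on the crosshead at the rear end of the rod, 55 mm behind the housing's middle when fully back. Pushing it along the channel towards the V jaw drives the rod and its nose
- rod (a joint): travel of the rod towards the V jaw: 0 fully back (as found), 0.026 m at its stop. About 1 N of friction; it stays where it is left
- nose (a joint): how far the sprung brass nose (14 mm across) on the front of the rod is pressed in: 0 free, 0.0085 m fully in; about 2 N starts it and each further mm takes 1.5 N (about 8 N half-way in). It stays 0 while the nose touches nothing
- box_middle (a point): middle of the spacer box, 8 mm above the table, level with the floor of its slots. The box is fixed: black foot plate 136 x 72 x 8 mm, on it a grey block 116 x 52 mm whose top is 17 mm above the table, with a row of four slots 26 mm apart, each 16 x 30 mm and 9 mm deep. x runs along the row, y across it
- cover_knob (a point): middle of the black knob (20 mm across in its upper 19 mm, 28 mm high) on the loose clear dust cover over the spacer box: an open-bottomed hood 126 x 62 mm, 52 mm high without knob, 3 mm walls, 90 g. This point is 70 mm above its rim, 10 mm below the knob's top; x along its length. Its rim rests on the foot plate, 8 mm above the table; lift it 55 mm to clear the spacers
- spacer_0_centre (a point): centre (23 mm above the underside) of one of four equal steel spacers standing in the box slots under the cover. Foot 14 mm thick (x), 28 mm wide (y), 20 mm high; on it a lifting stem 6 mm thick (x), 14 mm wide (y), 26 mm high, so 46 mm high in all; 60 g. In the channel the 14 mm thickness lies along the channel and the 28 mm width across it
- spacer_1_centre (a point): centre (23 mm above the underside) of one of four equal steel spacers standing in the box slots under the cover. Foot 14 mm thick (x), 28 mm wide (y), 20 mm high; on it a lifting stem 6 mm thick (x), 14 mm wide (y), 26 mm high, so 46 mm high in all; 60 g. In the channel the 14 mm thickness lies along the channel and the 28 mm width across it
- spacer_2_centre (a point): centre (23 mm above the underside) of one of four equal steel spacers standing in the box slots under the cover. Foot 14 mm thick (x), 28 mm wide (y), 20 mm high; on it a lifting stem 6 mm thick (x), 14 mm wide (y), 26 mm high, so 46 mm high in all; 60 g. In the channel the 14 mm thickness lies along the channel and the 28 mm width across it
- spacer_3_centre (a point): centre (23 mm above the underside) of one of four equal steel spacers standing in the box slots under the cover. Foot 14 mm thick (x), 28 mm wide (y), 20 mm high; on it a lifting stem 6 mm thick (x), 14 mm wide (y), 26 mm high, so 46 mm high in all; 60 g. In the channel the 14 mm thickness lies along the channel and the 28 mm width across it
- screwdriver: a precision screwdriver (148 mm long, 12 mm thick) lying behind the clamp; to be left alone, origin at the centre of its underside
- petri_dish: a petri dish with its lid on (58 mm across, 14 mm high) behind the clamp; to be left alone, origin at the centre of its underside
- round_specimen: another round resin specimen (30 mm across, 17 mm high) standing on the table behind the clamp; not part of the job; to be left alone, origin at the centre of its underside
- tweezers: steel tweezers (123 mm long, 11 mm high) lying behind the clamp; to be left alone, origin at the centre of its underside
- caliper: a steel vernier caliper (150 x 61 x 10 mm) lying near the right edge of the table; to be left alone, origin at the centre of its underside
- vial_a: a capped glass vial (23 mm across, 58 mm high) at the right edge; to be left alone, origin at the centre of its underside
- vial_b: another capped glass vial (23 mm across, 58 mm high) at the right edge; to be left alone, origin at the centre of its underside
- sample_case: a flat clear sample box (64 x 62 x 14 mm) at the back left of the table; to be left alone, origin at the centre of its underside
There are look-alikes about, which are no part of the job. What is shaped like the part that bears specimen_centre but brown or yellow is not meant.

How it is judged:
By the outcome, as a careful person would: the job done as asked, in the order asked, and still so for the second after the job is handed in, while the arm keeps its last pose, push and grip.
It also fails if it takes over 72 s, if anything falls off the work surface, if the arm or the gripper's body presses on something with over 40 N, if the wrist force passes 120 N, or if a joint passes its speed limit or range.

## Working session

There is one attempt and no reset: what is moved stays moved. The work goes in short steps, Python scripts to look and compute and a tool call to move; the robot and the scene stay as the last step left them, time stands still between calls to the robot, and variables do not carry over. Pictures are saved under pics/ and viewed, at most 10 in all, crops included, and the job is handed in when it is done.

Besides the shell and the picture viewer there is one more tool, called by a JSON object that holds its "op" and its "data", one argument or row to a line. carry_out: Moves the arm, as the interface text tells. Its arguments: {"type":"object","properties":{"motion":{"type":"array"},"newtons":{"type":"number"}},"required":["motion"]}

```bash
ls; mkdir -p pics
cat > h.py <<'E'
import numpy as np, cv2
from station import robot
def snap(n,fn=None):
    f=robot.grab_frame(n)
    np.savez('last_'+n+'.npz',**{k:np.array(v) for k,v in f.items()})
    if fn: cv2.imwrite('pics/'+fn,f['color'][:,:,::-1])
    return f
def load(n): return np.load('last_'+n+'.npz')
def ray(f,p):
    u=cv2.undistortPoints(np.array([[p]],float),f['K'],f['dist'])[0,0]
    R=np.array(f['R']);t=np.array(f['t'])
    return -R.T@t, R.T@np.array([u[0],u[1],1])
def onz(f,p,z):
    o,d=ray(f,p); return o+d*(z-o[2])/d[2]
def proj(f,X):
    return cv2.projectPoints(np.array(X,float).reshape(-1,3),cv2.Rodrigues(np.array(f['R']))[0],np.array(f['t']),f['K'],f['dist'])[0][:,0]
E
python3 - <<'E'
from h import *
for n in('top','side','wrist'):
    f=snap(n,n+'0.png'); print(n,-np.array(f['R']).T@f['t'])
a=cv2.imread('pics/side0.png');b=cv2.imread('pics/wrist0.png')
cv2.imwrite('pics/sw0.png',np.hstack([cv2.resize(a,(400,300)),cv2.resize(b,(400,300))]))
print(robot.read_state())
E
```

```text
pics
top [ 0.42898045 -0.09367744  1.03135323]
side [ 0.53980758 -0.963039    0.56334881]
wrist [ 0.3045732  -0.46231578  0.38328081]
{'t': 0.15, 'qpos': array([-1.22612598e+00,  8.78014518e-02,  1.37187343e+00, -1.33829816e-05,
        1.68364043e+00, -1.03075753e-01]), 'dq': array([ 1.01684641e-04, -2.38249267e-03, -3.97276164e-03, -5.43068489e-07,
        4.47923225e-04, -1.28260764e-03]), 'effort': array([ 2.10713253e-03, -3.40642440e+01, -3.02793002e+01,  7.19321938e-02,
        3.05065617e-02, -1.19079928e-04]), 'eef_pos': array([ 0.23797326, -0.49537939,  0.20458129]), 'orientation': array([-3.06152859e+00, -6.97076090e-01,  3.46625330e-04]), 'wrist_force': array([ 0.19005169,  0.4934085 , -0.44931457]), 'moment': array([0.01729961, 0.03902619, 0.00388379]), 'gripper_force': 0.0, 'width': 0.09361662643481172}
```

View pics/top0.png

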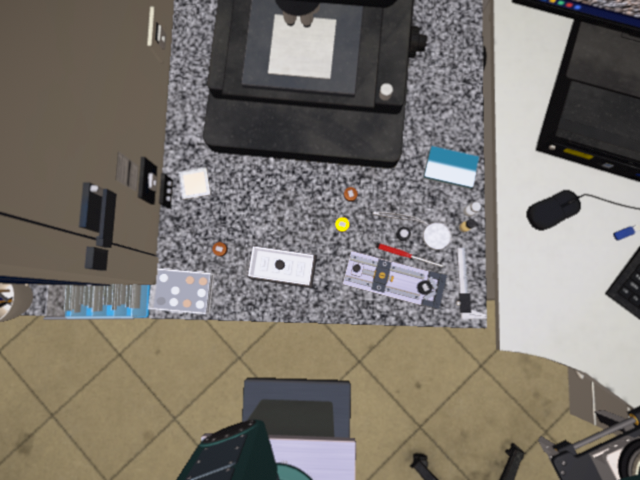

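View pics/side0.png

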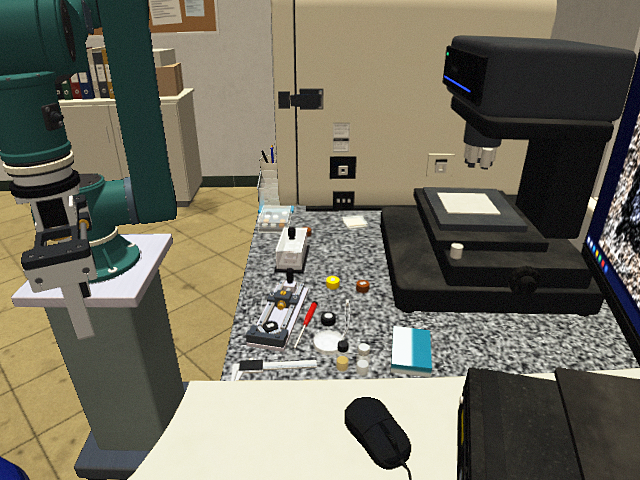

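The top view shows the covered box at about (281,265). The clamp runs from the black knob (357,267) and housing (382,275) to the jaw and specimen (425,287). In the side view the clamp is at (280,310) and the cover at (292,250). I'll enlarge both.

Run:
```python
import cv2,numpy as np
a=cv2.imread('pics/top0.png')[225:325,240:460];b=cv2.imread('pics/side0.png')[215:355,235:400]
A=cv2.resize(a,(660,300),interpolation=cv2.INTER_CUBIC);B=cv2.resize(b,(354,300),interpolation=cv2.INTER_CUBIC)
C=cv2.resize(cv2.imread('pics/wrist0.png'),(400,300))
o=np.zeros((600,800,3),np.uint8);o[:300,:660]=A;o[300:,:354]=B;o[300:,400:]=C
cv2.imwrite('pics/c1.png',o)
```

```text
(no output)
```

View pics/c1.png

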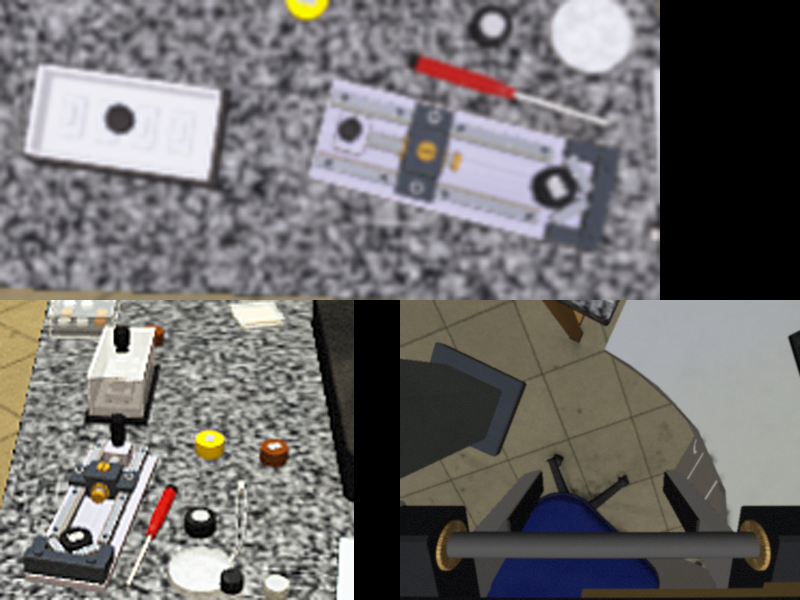

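The black specimen in the V jaw (crop 555,187, i.e. top px 425,287) fits specimen_centre. The similar black one at (403,234) stands behind the clamp, and the yellow and brown ones are decoys. The clear cover with its knob is at top px (280,265).

```bash
cat >> h.py <<'E'
from scipy.spatial.transform import Rotation as Ro
def togo(target,ang=None,s=None):
    """shift (cm, tool axes) and turn about tool z (deg) to bring TCP to target with tool y axis along world angle ang (mod 180)"""
    s=s or robot.read_state(); R=Ro.from_rotvec(s['orientation'])
    M=R.as_matrix(); d=M.T@(np.array(target)-s['eef_pos'])*100
    out=[d.round(2)]
    if ang is not None:
        a=np.degrees(np.arctan2(M[1,1],M[0,1])); t=-(ang-a); t=(t+90)%180-90  # tool z down
        out.append(round(t,2))
    return out
E
python3 - <<'E'
from h import *
f=load('top')
P=dict(ck=((279.7,264.7),.088),rk=((356.3,268.3),.065),th=((382.3,275.3),.042),sp=((425,287.3),.028))
W={k:onz(f,*v) for k,v in P.items()}
for k,v in W.items(): print(k,v.round(4))
d=W['rk']-W['sp'];print('clamp ang',np.degrees(np.arctan2(d[1],d[0])),np.linalg.norm(d[:2]),np.linalg.norm((W['th']-W['sp'])[:2]))
c=[(40,66),(220,90),(215,185),(25,155)]
c=[onz(f,(x/3+240,y/3+225),.060)for x,y in c]; print(np.round(c,4)); e=c[1]-c[0];print('box ang',np.degrees(np.arctan2(e[1],e[0])))
s=robot.read_state();M=Ro.from_rotvec(s['orientation']).as_matrix();print(M.round(3))
w=load('wrist');print('cam in tool',M.T@(-w['R'].T@w['t']-s['eef_pos']),'\n',(w['R']@M).round(3), w['K'])
E
```

```text
ck [0.5004 0.0009 0.088 ]
rk [ 0.4989 -0.1521  0.065 ]
th [ 0.4876 -0.2073  0.042 ]
sp [ 0.4659 -0.2977  0.028 ]
clamp ang 77.22855094643684 0.14929434313299825 0.09296769069697619
[[ 0.5374  0.0591  0.06  ]
 [ 0.5241 -0.0643  0.06  ]
 [ 0.4597 -0.0628  0.06  ]
 [ 0.4765  0.0665  0.06  ]]
box ang -96.12957382479941
[[ 0.901  0.433 -0.001]
 [ 0.433 -0.901  0.002]
 [ 0.    -0.002 -1.   ]]
cam in tool [ 0.07437856 -0.00127748 -0.1786854 ] 
 [[ 0.     1.    -0.001]
 [-0.967  0.    -0.257]
 [-0.257  0.001  0.967]] [[392.90437461   0.         324.81743167]
 [  0.         392.90437461 236.82608931]
 [  0.           0.           1.        ]]
```

Run:
```python
from h import *
print(togo((.42,-.12,.23),-93))
```

```text
[array([ 32.66, -25.96,  -2.49]), np.float64(28.65)]
```

{"op": "carry_out", "data": {
  "motion": [
    [[3.6,-2.9,-0.3,0,0,0,-1],[3.6,-2.9,-0.3,0,0,0,-1],[3.6,-2.9,-0.3,0,0,0,-1],[3.6,-2.9,-0.3,0,0,0,-1],[3.6,-2.9,-0.3,0,0,0,-1],[3.6,-2.9,-0.3,0,0,0,-1],[3.6,-2.9,-0.3,0,0,0,-1],[3.6,-2.9,-0.2,0,0,0,-1],[3.6,-2.8,-0.2,0,0,7,-1],[0,0,0,0,0,7,-1],[0,0,0,0,0,7,-1],[0,0,0,0,0,7,-1]]
  ]
}}

```text
t: 1.35
eef_pos: [0.4169, -0.122, 0.2301]
orientation: [-3.141, 0.062, 0.001]
wrist_force: [-0.2, 0.1, -0.9]
width: 0.0937
gripper_force: 0.0
```

{"op": "carry_out", "data": {
  "motion": [
    [[0,0,0,0,0,0,-1],[0,0,0,0,0,0,-1],[0,0,0,0,0,0,-1]]
  ]
}}

```text
t: 1.65
eef_pos: [0.4168, -0.1228, 0.2303]
orientation: [-3.141, 0.055, 0.0]
wrist_force: [0.3, 0.5, -1.0]
width: 0.0937
gripper_force: 0.0
```

Run:
```python
from h import *
snap('wrist','w1.png'); f=cv2.imread('pics/w1.png'); print(togo((.42,-.12,.23),-93))
```

```text
[array([ 0.31, -0.3 ,  0.03]), np.float64(0.98)]
```

View pics/w1.png

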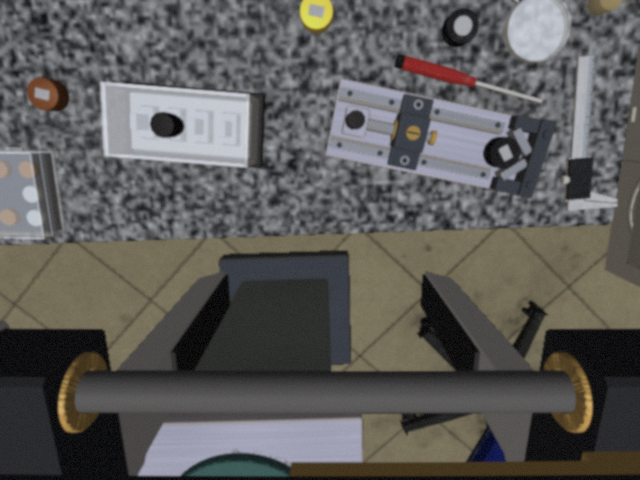

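The wrist view shows the cover knob at (162,124), the spacers through the lid, the rod knob at (356,120), the lock screw at (413,133), the nose tip at about (438,138) and the specimen at (504,152).

Run:
```python
from h import *
f=load('wrist');g=cv2.cvtColor(f['color'],cv2.COLOR_RGB2GRAY)
for name,(x0,y0,x1,y1) in dict(ck=(140,105,195,145),rk=(340,105,372,135),sp=(478,125,530,180)).items():
    m=(g[y0:y1,x0:x1]<60).astype(np.uint8); n,l,s,c=cv2.connectedComponentsWithStats(m); i=1+np.argmax(s[1:,4]); print(name,c[i]+[x0,y0],s[i]+[x0,y0,0,0,0])
P=dict(ck=((162,124),.088),rk=((356,119.5),.065),th=((413,133),.042),nose=((438.5,138.5),.021),sp=((504,152),.028))
W={k:onz(f,*v) for k,v in P.items()}
for k,v in W.items(): print(k,v.round(4))
u=(W['rk']-W['sp'])[:2];print(np.degrees(np.arctan2(u[1],u[0])));u/=np.linalg.norm(u)
for k in W: print(k,((W[k]-W['sp'])[:2]@u).round(4))
b=[onz(f,p,.01)for p in [(342,80),(555,120),(535,196),(328,155)]];
for i,j in((1,0),(2,3)): e=b[i]-b[j];print(np.degrees(np.arctan2(e[1],e[0])),np.linalg.norm(e))
b=[onz(f,p,.060)for p in [(102,83),(250,90),(247,162),(104,154)]];print(np.round(b,4))
for i,j in((1,0),(2,3)): e=b[i]-b[j];print(np.degrees(np.arctan2(e[1],e[0])),np.linalg.norm(e))
I=f['color'][:,:,::-1]; cv2.imwrite('pics/c2.png',np.vstack([cv2.resize(I[70:180,320:570],(800,352),interpolation=cv2.INTER_CUBIC),cv2.resize(I[70:180,85:285],(450,248),interpolation=cv2.INTER_CUBIC).copy() if 0 else cv2.copyMakeBorder(cv2.resize(I[70:180,85:285],(450,248),interpolation=cv2.INTER_CUBIC),0,0,0,350,0)]))
```

```text
ck [166.42508711 124.55749129] [151 113  32  23 574]
rk [354.62222222 119.59555556] [346 112  18  16 225]
sp [501.01001431 151.97711016] [484 136  38  34 699]
ck [0.5019 0.0032 0.088 ]
rk [ 0.5005 -0.1513  0.065 ]
th [ 0.4877 -0.2045  0.042 ]
nose [ 0.4816 -0.2337  0.021 ]
sp [ 0.4672 -0.2948  0.028 ]
76.94778601303872
ck 0.2981
rk 0.1473
th 0.0925
nose 0.0627
sp 0.0
-101.77788506332234 0.21224016411722715
-102.89661981243474 0.21662456086131784
[[ 0.5377  0.0601  0.06  ]
 [ 0.5275 -0.0633  0.06  ]
 [ 0.4682 -0.0558  0.06  ]
 [ 0.4796  0.0686  0.06  ]]
-94.7149950774253 0.12385752692511606
-95.2412779649901 0.12495192639921787
```

View pics/c2.png

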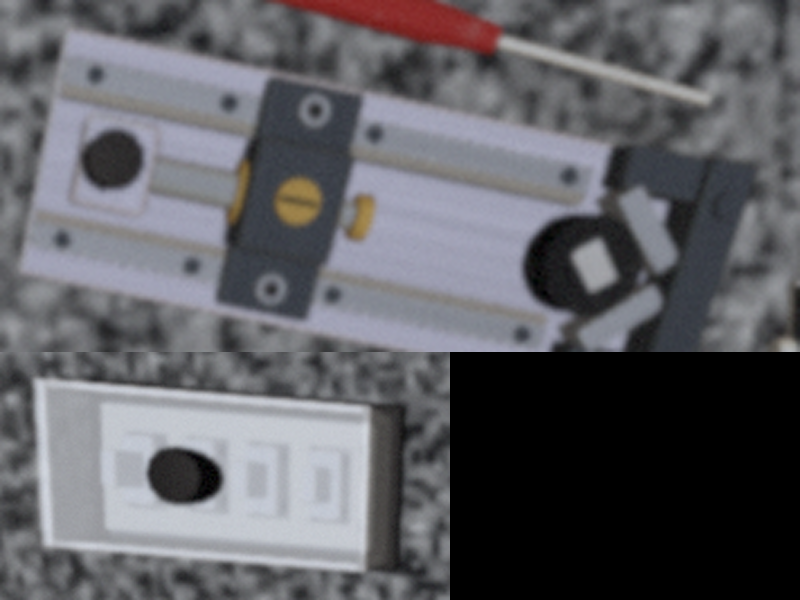

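Run:
```python
from h import *
print(togo((.501,.001,.12),-95))
```

```text
[array([  7.98, -12.68,  11.03]), np.float64(2.98)]
```

{"op": "carry_out", "data": {
  "motion": [
    [[2,-3.2,1,0,0,0,-0.4],[2,-3.2,2,0,0,0,-0.4],[2,-3.1,2,0,0,0,-0.4],[2,-3.2,2,0,0,0,-0.4],[0,0,4,0,0,3,-0.4],[0,0,0,0,0,0,-0.4],[0,0,0,0,0,0,-0.4]]
  ]
}}

```text
t: 2.4
eef_pos: [0.5008, 0.0011, 0.1201]
orientation: [3.138, -0.137, -0.003]
wrist_force: [0.1, -0.1, 0.4]
width: 0.0658
gripper_force: 0.0
```

Run:
```python
from h import *
f=snap('wrist');print(togo((.501,.001,.066),-95), robot.read_state()['width'])
g=cv2.cvtColor(f['color'],cv2.COLOR_RGB2GRAY)
print(proj(f,[[.501,.001,.088],[.501,.001,.06]]))
cv2.imwrite('pics/w2.png',f['color'][:,:,::-1])
```

```text
[array([-0.12, -0.03,  5.59]), np.float64(-0.05)] 0.06606432701171155
[[326.26497322 266.92247966]
 [326.03265549 252.30757185]]
```

View pics/w2.png

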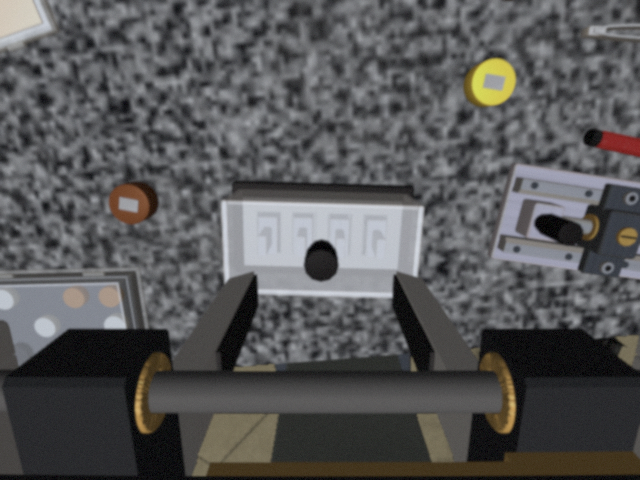

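{"op": "carry_out", "data": {
  "motion": [
    [[0.1,-0.3,1.5,0,0,0,-0.4],[0,0,2,0,0,0,-0.4],[0,0,1.9,0,0,0,-0.4],[0,0,0,0,0,0,-0.4],[0,0,0,0,0,0,0.6],[0,0,0,0,0,0,1],[0,0,0,0,0,0,1],[0,0,0,0,0,0,1],[0,0,0,0,0,0,1],[0,0,0,0,0,0,1],[0,0,0,0,0,0,1]]
  ],
  "newtons": 15
}}

```text
t: 3.55
eef_pos: [0.5028, 0.0041, 0.0665]
orientation: [3.138, -0.139, 0.0]
wrist_force: [0.2, 0.0, 1.7]
width: 0.0192
gripper_force: 15.0
```

{"op": "carry_out", "data": {
  "motion": [
    [[0,0,-0.5,0,0,0,1],[0,0,-1,0,0,0,1],[0,0,-1.5,0,0,0,1],[0,0,-2,0,0,0,1],[0,0,-2,0,0,0,1],[1,0,0,0,0,0,1],[2,0,0,0,0,0,1],[2.5,0,0,0,0,0,1],[2.5,0,0,0,0,0,1],[1.5,0,0,0,0,0,1],[0,0,0,0,0,0,1],[0,0,0,0,0,0,1]]
  ]
}}

```text
t: 4.75
eef_pos: [0.5969, -0.0042, 0.1352]
orientation: [-3.138, 0.139, 0.004]
wrist_force: [0.1, -0.0, 0.2]
width: 0.0195
gripper_force: 15.0
```

{"op": "carry_out", "data": {
  "motion": [
    [[0,0,2,0,0,0,1],[0,0,2,0,0,0,1],[0,0,2,0,0,0,1],[0,0,1,0,0,0,1],[0,0,0.5,0,0,0,1],[0,0,0.2,0,0,0,1],[0,0,0,0,0,0,1],[0,0,0,0,0,0,1]]
  ]
}}

```text
t: 5.55
eef_pos: [0.5981, -0.0043, 0.0606]
orientation: [3.138, -0.139, 0.003]
wrist_force: [0.6, 0.7, -1.2]
width: 0.0193
gripper_force: 15.0
```

{"op": "carry_out", "data": {
  "motion": [
    [[0,0,0.1,0,0,0,1],[0,0,0.1,0,0,0,1],[0,0,0.05,0,0,0,1],[0,0,0,0,0,0,1]]
  ]
}}

```text
t: 5.95
eef_pos: [0.598, -0.0043, 0.0585]
orientation: [3.138, -0.139, 0.003]
wrist_force: [-1.5, 0.4, 4.5]
width: 0.0196
gripper_force: 15.0
```

{"op": "carry_out", "data": {
  "motion": [
    [[0,0,0,0,0,0,0.3],[0,0,0,0,0,0,0],[0,0,0,0,0,0,-0.4],[0,0,-2,0,0,0,-0.6],[0,0,-4,0,0,0,-0.6],[0,0,-4,0,0,0,-1],[-3,0,-2,0,0,0,-1],[-4,0,-1,0,0,0,-1],[-4,0,-1,0,0,0,-1],[-4,0,0,0,0,0,-1],[0,0,0,0,0,0,-1],[0,0,0,0,0,0,-1]]
  ]
}}

```text
t: 7.15
eef_pos: [0.4477, 0.0091, 0.1971]
orientation: [3.138, -0.139, 0.002]
wrist_force: [0.1, 1.0, -0.5]
width: 0.0938
gripper_force: 0.0
```

Run:
```python
from h import *
f=snap('wrist','w3.png');print(robot.read_state()['qpos'],robot.read_state()['eef_pos'])
I=f['color'][:,:,::-1]; cv2.imwrite('pics/c3.png',cv2.resize(I[60:330,160:500],(756,600),interpolation=cv2.INTER_CUBIC))
```

```text
[-1.06534194e-01 -1.40508550e-01  1.60987665e+00 -1.01690369e-04
  1.67117097e+00  1.55286965e+00] [0.44840835 0.00893467 0.19696475]
```

View pics/c3.png

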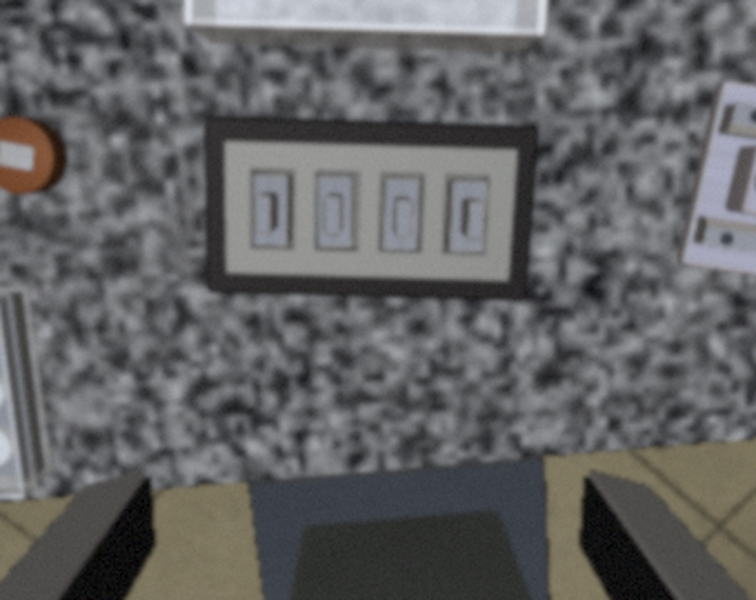

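The crop shows four spacers in the open box, with foot tops at crop (271,210), (336,211), (401,213) and (467,215). The cover stands upright behind the box.

Run:
```python
from h import *
f=load('wrist');k=756/340;C=lambda p:(p[0]/k+160-.3,p[1]/k+60-.3)
B=np.array([onz(f,C(p),.017) for p in[(226,142),(519,150),(512,284),(226,273)]]);print(B.round(4),B.mean(0).round(4))
for i,j in((1,0),(2,3)): e=B[i]-B[j];print(np.degrees(np.arctan2(e[1],e[0])),np.linalg.norm(e))
S=np.array([onz(f,C(p),.028) for p in[(271,210),(336,211.5),(401,213),(467,215)]]);print(S.round(4),S.mean(0).round(4),np.linalg.norm(np.diff(S,axis=0),axis=1))
e=S[3]-S[0];print(np.degrees(np.arctan2(e[1],e[0])))
g=cv2.cvtColor(f['color'],cv2.COLOR_RGB2GRAY); 
m=(g<75).astype(np.uint8); m[:110]=0;m[200:]=0;m[:,:245]=0;m[:,408:]=0
m=cv2.morphologyEx(m,cv2.MORPH_OPEN,np.ones((5,5)));c=max(cv2.findContours(m,0,2)[0],key=cv2.contourArea);r=cv2.minAreaRect(c);print(r,onz(f,r[0],.008))
```

```text
[[ 0.5343  0.058   0.017 ]
 [ 0.5211 -0.0573  0.017 ]
 [ 0.4681 -0.052   0.017 ]
 [ 0.483   0.0646  0.017 ]] [0.5016 0.0033 0.017 ]
-96.55524453419102 0.1160411934205633
-97.26501657526616 0.11759701549797305
[[ 0.507   0.0421  0.028 ]
 [ 0.5042  0.0169  0.028 ]
 [ 0.5013 -0.0084  0.028 ]
 [ 0.4983 -0.034   0.028 ]] [0.5027 0.0041 0.028 ] [0.02538209 0.02540454 0.02583842]
-96.4902299015343
((328.80157470703125, 153.52859497070312), (158.3573760986328, 87.70409393310547), 1.2590452432632446) [0.5028912  0.00106428 0.008     ]
```

Run:
```python
from h import *
print(togo((.425,-.23,.13),-103))
```

```text
[array([-0.22, 24.01,  6.7 ]), np.float64(7.92)]
```

{"op": "carry_out", "data": {
  "motion": [
    [[0,4.8,1,0,0,0,-1],[0,4.8,1,0,0,0,-1],[0,4.8,1,0,0,0,-1],[0,4.8,1,0,0,0,-1],[0,4.8,1.7,0,0,0,-1],[0,0,1,0,0,8,-1],[0,0,0,0,0,0,-1],[0,0,0,0,0,0,-1],[0,0,0,0,0,0,-1]]
  ]
}}

```text
t: 8.1
eef_pos: [0.4278, -0.2289, 0.1309]
orientation: [3.121, -0.353, 0.002]
wrist_force: [0.1, -0.3, 0.3]
width: 0.0944
gripper_force: 0.0
```

Run:
```python
from h import *
f=snap('wrist','w4.png')
I=f['color'][:,:,::-1]; cv2.imwrite('pics/c4.png',cv2.resize(I[60:300,160:480],(800,600),interpolation=cv2.INTER_CUBIC))
```

```text
(no output)
```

View pics/c4.png

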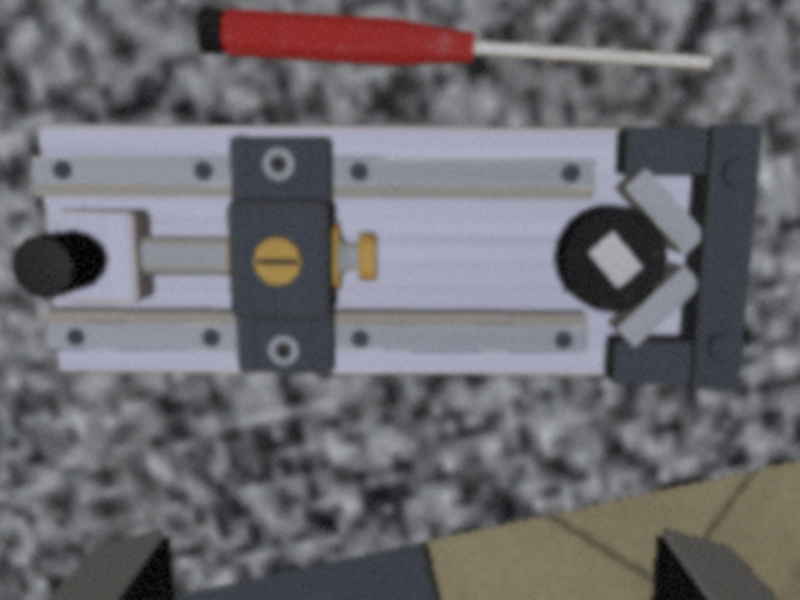

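The close view shows the channel along crop y≈255, rail screws at (204,171)/(211,337), (359,172)/(360,339) and (571,173)/(564,341), the lock screw at (277,261), the nose tip at (377,257) and the specimen at (611,259).

Run:
```python
from h import *
f=load('wrist');C=lambda p:(p[0]/2.5+160-.3,p[1]/2.5+60-.3)
Q=lambda p,z: onz(f,C(p),z)
mids=[(Q(a,.022)+Q(b,.022))/2 for a,b in(((62,169),(76,337)),((204,171),(211,337)),((359,172),(360,339)),((571,173),(564,341)))]
print(np.round(mids,4))
M=np.array(mids)[:,:2]; c=M.mean(0);u=np.linalg.svd(M-c)[2][0];u*=np.sign(u[1]);print('ang',np.degrees(np.arctan2(u[1],u[0])))
n=np.array([u[1],-u[0]])
for k,p,z in(('sp',(611,258.5),.028),('lock',(277,261),.042),('nose',(377,257),.021),('nose_top',(377,235),.021),('hous front',(333,255),.0385),('hous back',(231,255),.0385),('spL',(556,258),.026),('jawend',(757,180),.02),('rk',(45,265),.065)):
    w=Q(p,z)[:2]; print(k,w.round(4),'along',((w-M[-1])@u).round(4),'lat',((w-c)@n).round(4))
print('c',c)
```

```text
[[ 0.5025 -0.1436  0.022 ]
 [ 0.4932 -0.1825  0.022 ]
 [ 0.483  -0.2251  0.022 ]
 [ 0.4692 -0.2836  0.022 ]]
ang 76.63683846143613
sp [ 0.4672 -0.2948] along -0.0114 lat 0.0006
lock [ 0.4882 -0.2046] along 0.0813 lat 0.0002
nose [ 0.4819 -0.23  ] along 0.0551 lat -0.0
nose_top [ 0.488  -0.2315] along 0.0551 lat 0.0062
hous front [ 0.4862 -0.2193] along 0.0664 lat 0.0017
hous back [ 0.4924 -0.1923] along 0.0942 lat 0.0014
spL [ 0.4706 -0.2799] along 0.0039 lat 0.0005
jawend [ 0.4788 -0.3409] along -0.0535 lat 0.0226
rk [ 0.501 -0.152] along 0.1354 lat 0.0005
c [ 0.48698901 -0.20869411]
```

{"op": "carry_out", "data": {
  "motion": [
    [[0,0,0,0,0,-8,0],[0,0,0,0,0,-8,0],[0,0,0,0,0,-8,0],[0,0,0,0,0,-8,0],[0,0,0,0,0,-8,0],[0,0,0,0,0,-8,0],[0,0,0,0,0,-8,0],[0,0,0,0,0,-8,0],[0,0,0,0,0,-8,0],[0,0,0,0,0,-8,0],[0,0,0,0,0,-8,0],[0,0,0,0,0,-8,0]]
  ]
}}

```text
t: 9.35
eef_pos: [0.4276, -0.2285, 0.1313]
orientation: [2.343, 2.089, 0.001]
wrist_force: [0.4, -0.7, -0.2]
width: 0.0469
gripper_force: 0.0
```

Run:
```python
from h import *
print(togo((.4982,-.0345,.08),-6.5),robot.read_state()['eef_pos'])
```

```text
[array([20.09,  4.79,  5.12]), np.float64(-0.07)] [ 0.42758575 -0.22852659  0.13128664]
```

{"op": "carry_out", "data": {
  "motion": [
    [[4,1,0,0,0,0,0.2],[4,1,0,0,0,0,0.2],[4,1,0,0,0,0,0.2],[4,1,1,0,0,0,0.2],[4.1,0.8,2,0,0,0,0.2],[0,0,2,0,0,0,0.2],[0,0,0,0,0,0,0.2],[0,0,0,0,0,0,0.2]]
  ]
}}

```text
t: 10.15
eef_pos: [0.4993, -0.0352, 0.0809]
orientation: [2.352, 2.082, 0.0]
wrist_force: [0.0, -0.3, 0.6]
width: 0.0377
gripper_force: 0.0
```

Run:
```python
from h import *
print(togo((.4982,-.0345,.033),-6.5))
f=snap('wrist'); I=f['color'][:,:,::-1].copy()
for p in proj(f,[[.4982,-.0345,.054],[.4982,-.0345,.028],[.5010,-.0087,.054],[.504,.0171,.054]]): cv2.circle(I,tuple(int(round(v)) for v in p),2,(0,0,255),-1)
cv2.imwrite('pics/c5.png',cv2.resize(I[150:390,200:440],(600,600),interpolation=cv2.INTER_CUBIC))
```

```text
[array([ 0.06, -0.12,  4.79]), np.float64(-0.47)]
```

View pics/c5.png

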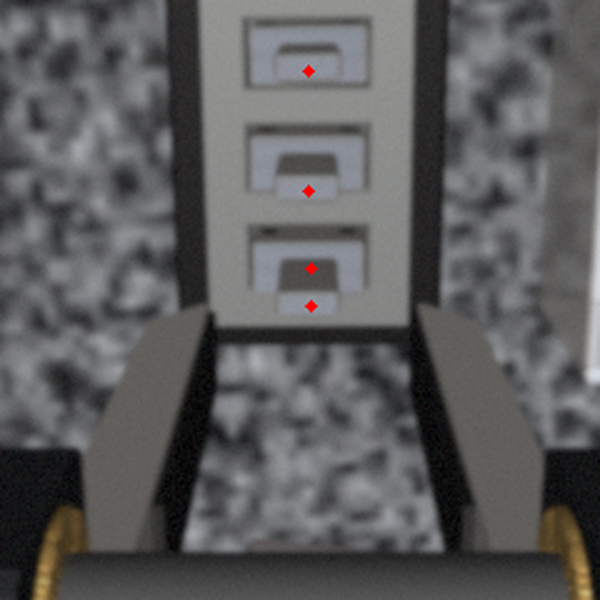

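The projected points lie within about 1 mm of the stem tops, so the aim is good.

{"op": "carry_out", "data": {
  "motion": [
    [[0.1,-0.1,1.5,0,0,-0.5,0.2],[0,0,2,0,0,0,0.2],[0,0,1.3,0,0,0,0.2],[0,0,0,0,0,0,0.2],[0,0,0,0,0,0,0.5],[0,0,0,0,0,0,1],[0,0,0,0,0,0,1],[0,0,0,0,0,0,1],[0,0,0,0,0,0,1],[0,0,0,0,0,0,1]]
  ],
  "newtons": 25
}}

```text
t: 11.2
eef_pos: [0.4989, -0.0346, 0.0331]
orientation: [2.344, 2.09, 0.001]
wrist_force: [-0.7, -0.0, 4.0]
width: 0.0137
gripper_force: 25.0
```

{"op": "carry_out", "data": {
  "motion": [
    [[0,0,-0.5,0,0,0,1],[0,0,-1.5,0,0,0,1],[0,0,-3,0,0,0,1],[0,0,-3,0,0,0,1],[0,0,0,0,0,0,1],[0,0,0,0,0,0,1]]
  ]
}}

```text
t: 11.8
eef_pos: [0.4984, -0.0345, 0.1123]
orientation: [2.345, 2.09, 0.001]
wrist_force: [-0.5, 0.2, -1.2]
width: 0.0135
gripper_force: 25.0
```

Run:
```python
from h import *
print(togo((.4718,-.2726,.08),-13.3),robot.read_state()['width'])
```

```text
[array([-23.96,   0.08,   3.23]), np.float64(6.73)] 0.013543006019088578
```

{"op": "carry_out", "data": {
  "motion": [
    [[-3.9,0,0,0,0,0,1],[-4,0,0,0,0,0,1],[-4,0,0,0,0,0,1],[-4,0,0,0,0,0,1],[-4,0,0,0,0,0,1],[-4,0.1,1,0,0,0,1],[0,0,1.2,0,0,6.7,1],[0,0,1,0,0,0,1],[0,0,0,0,0,0,1],[0,0,0,0,0,0,1]]
  ]
}}

```text
t: 12.8
eef_pos: [0.4715, -0.2708, 0.0791]
orientation: [-2.459, -1.952, 0.001]
wrist_force: [0.1, -0.1, -0.4]
width: 0.0137
gripper_force: 25.0
```

Run:
```python
from h import *
s=robot.read_state();print(togo((.4718,-.2726,.035),-13.3),s['eef_pos'])
f=snap('wrist'); I=f['color'][:,:,::-1].copy()
cv2.imwrite('pics/c6.png',I[150:450,160:480])
```

```text
[array([-0.17,  0.08,  4.41]), np.float64(0.18)] [ 0.47148287 -0.27080014  0.07907657]
```

{"op": "carry_out", "data": {
  "motion": [
    [[-0.2,0.1,0,0,0,0.2,1],[0,0,1,0,0,0,1],[0,0,1,0,0,0,1],[0,0,0.8,0,0,0,1],[0,0,0.5,0,0,0,1],[0,0,0.4,0,0,0,1],[0,0,0.3,0,0,0,1],[0,0,0,0,0,0,1],[0,0,0,0,0,0,1]]
  ]
}}

```text
t: 13.75
eef_pos: [0.4726, -0.2744, 0.0405]
orientation: [2.466, 1.945, 0.0]
wrist_force: [-0.5, -0.7, -0.9]
width: 0.0137
gripper_force: 25.0
```

{"op": "carry_out", "data": {
  "motion": [
    [[0.1,0,0.2,0,0,0,1],[0,0,0.1,0,0,0,1],[0,0,0.1,0,0,0,1],[0,0,0,0,0,0,1]]
  ]
}}

```text
t: 14.15
eef_pos: [0.4726, -0.2732, 0.0361]
orientation: [-2.467, -1.945, 0.0]
wrist_force: [1.0, -0.6, -2.0]
width: 0.0133
gripper_force: 25.0
```

Run:
```python
from h import *
for i in range(3):
    f=snap('wrist'); s=robot.read_state();print(s['eef_pos'].round(4),s['wrist_force'].round(1),togo((.4718,-.2726,.035),-13.3))
```

```text
[ 0.4727 -0.2732  0.0362] [ 1.4 -0.3 -0.3] [array([ 0.04, -0.1 ,  0.12]), np.float64(-0.17)]
[ 0.4727 -0.2733  0.0362] [ 0.5 -0.5 -0.5] [array([ 0.04, -0.1 ,  0.12]), np.float64(-0.17)]
[ 0.4727 -0.2733  0.0363] [0.2 0.6 0.4] [array([ 0.04, -0.1 ,  0.13]), np.float64(-0.17)]
```

{"op": "carry_out", "data": {
  "motion": [
    [[0,-0.1,0.1,0,0,0,1],[0,0,0.05,0,0,0,1],[0,0,0,0,0,0,1],[0,0,0,0,0,0,0.6],[0,0,0,0,0,0,0.3],[0,0,0,0,0,0,0.3],[0,0,0,0,0,0,0.3],[0,0,-2,0,0,0,0.3],[0,0,-3,0,0,0,0.3],[0,0,-2,0,0,0,0.3],[0,0,0,0,0,0,0.3]]
  ]
}}

```text
t: 15.4
eef_pos: [0.4738, -0.2744, 0.1085]
orientation: [2.461, 1.941, 0.003]
wrist_force: [0.1, -0.8, 0.3]
width: 0.033
gripper_force: 0.0
```

Run:
```python
from h import *
print(togo((.5011,-.0085,.08),-6.5),robot.read_state()['width'])
```

```text
[array([26.51, -3.55,  2.75]), np.float64(-6.97)] 0.03302786208723925
```

{"op": "carry_out", "data": {
  "motion": [
    [[4.4,-0.6,0,0,0,0,0.2],[4.4,-0.6,0,0,0,0,0.2],[4.4,-0.6,0,0,0,0,0.2],[4.4,-0.6,0,0,0,0,0.2],[4.5,-0.6,0,0,0,0,0.2],[4.4,-0.5,1,0,0,0,0.2],[0,0,1.7,0,0,-7,0.2],[0,0,0,0,0,0,0.2],[0,0,0,0,0,0,0.2]]
  ]
}}

```text
t: 16.3
eef_pos: [0.4985, -0.0073, 0.0765]
orientation: [-2.345, -2.089, 0.003]
wrist_force: [0.3, 0.2, 1.2]
width: 0.0376
gripper_force: 0.0
```

Run:
```python
from h import *
snap('wrist');print(togo((.5011,-.0085,.033),-6.5))
```

```text
[array([-0.05,  0.2 ,  4.44]), np.float64(-0.14)]
```

{"op": "carry_out", "data": {
  "motion": [
    [[0,0.2,1.5,0,0,0,0.2],[0,0,1.7,0,0,0,0.2],[0,0,1.2,0,0,0,0.2],[0,0,0,0,0,0,0.2],[0,0,0,0,0,0,0.5],[0,0,0,0,0,0,1],[0,0,0,0,0,0,1],[0,0,0,0,0,0,1],[0,0,0,0,0,0,1],[0,0,0,0,0,0,1]]
  ]
}}

```text
t: 17.35
eef_pos: [0.5019, -0.0074, 0.0345]
orientation: [2.342, 2.092, 0.001]
wrist_force: [-0.5, 0.2, 2.8]
width: 0.0134
gripper_force: 25.0
```

{"op": "carry_out", "data": {
  "motion": [
    [[0,0,-0.5,0,0,0,1],[0,0,-1.5,0,0,0,1],[0,0,-3,0,0,0,1],[0,0,-3,0,0,0,1],[0,0,0,0,0,0,1],[0,0,0,0,0,0,1]]
  ]
}}

```text
t: 17.95
eef_pos: [0.5016, -0.0074, 0.1139]
orientation: [2.343, 2.092, 0.001]
wrist_force: [0.1, -0.7, -0.8]
width: 0.0133
gripper_force: 25.0
```

Run:
```python
from h import *
print(togo((.4756,-.2588,.085),-13.3),robot.read_state()['width'])
```

```text
[array([-25.28,   0.25,   2.9 ]), np.float64(6.83)] 0.013327130628912899
```

{"op": "carry_out", "data": {
  "motion": [
    [[-4,0,0,0,0,0,1],[-4.2,0,0,0,0,0,1],[-4.2,0,0,0,0,0,1],[-4.2,0,0,0,0,0,1],[-4.3,0,0,0,0,0,1],[-4.2,0.2,0.5,0,0,0,1],[0,0,0.9,0,0,6.8,1],[0,0,1,0,0,0,1],[0,0,0,0,0,0,1],[0,0,0,0,0,0,1]]
  ]
}}

```text
t: 18.95
eef_pos: [0.4745, -0.2557, 0.0884]
orientation: [-2.459, -1.952, 0.001]
wrist_force: [0.5, 0.1, -0.7]
width: 0.0135
gripper_force: 25.0
```

Run:
```python
from h import *
snap('wrist');s=robot.read_state();print(togo((.4756,-.2588,.0365),-13.3),s['eef_pos'])
```

```text
[array([-0.27,  0.12,  5.27]), np.float64(0.18)] [ 0.47503702 -0.25594518  0.08923475]
```

{"op": "carry_out", "data": {
  "motion": [
    [[-0.2,0.1,0.5,0,0,0.2,1],[0,0,1,0,0,0,1],[0,0,1,0,0,0,1],[0,0,1,0,0,0,1],[0,0,0.5,0,0,0,1],[0,0,0.4,0,0,0,1],[0,0,0.3,0,0,0,1],[0,0,0,0,0,0,1],[0,0,0,0,0,0,1]]
  ]
}}

```text
t: 19.9
eef_pos: [0.4756, -0.2593, 0.0428]
orientation: [2.466, 1.945, -0.0]
wrist_force: [0.3, 1.0, 0.1]
width: 0.0137
gripper_force: 25.0
```

Run:
```python
from h import *
snap('wrist');s=robot.read_state();print(togo((.4758,-.2578,.0365),-13.3),s['eef_pos'],s['wrist_force'])
```

```text
[array([ 0.15, -0.03,  0.65]), np.float64(-0.17)] [ 0.4757144  -0.25934346  0.04295595] [-0.92395058  1.25861936 -1.10174564]
```

{"op": "carry_out", "data": {
  "motion": [
    [[0.1,0,0.1,0,0,0,1],[0,0,0.2,0,0,0,1],[0,0,0.2,0,0,0,1],[0,0,0.1,0,0,0,1],[0,0,0,0,0,0,1]]
  ]
}}

```text
t: 20.45
eef_pos: [0.4758, -0.2582, 0.0366]
orientation: [-2.467, -1.945, 0.0]
wrist_force: [-0.3, -0.0, -0.8]
width: 0.0136
gripper_force: 25.0
```

{"op": "carry_out", "data": {
  "motion": [
    [[0,0,0.1,0,0,0,1],[0,0,0,0,0,0,1]]
  ]
}}

```text
t: 20.65
eef_pos: [0.4759, -0.2583, 0.0364]
orientation: [2.466, 1.945, -0.0]
wrist_force: [-1.6, 0.1, 4.4]
width: 0.0135
gripper_force: 25.0
```

Seated on the floor. I'll release it and fetch the third.

{"op": "carry_out", "data": {
  "motion": [
    [[0,0,0,0,0,0,0.6],[0,0,0,0,0,0,0.3],[0,0,0,0,0,0,0.3],[0,0,0,0,0,0,0.3],[0,0,-2,0,0,0,0.3],[0,0,-3,0,0,0,0.3],[0,0,-2,0,0,0,0.3],[0,0,0,0,0,0,0.3]]
  ]
}}

```text
t: 21.45
eef_pos: [0.4779, -0.2596, 0.1094]
orientation: [2.461, 1.941, 0.003]
wrist_force: [0.1, -0.1, 0.3]
width: 0.033
gripper_force: 0.0
```

Run:
```python
from h import *
print(togo((.5042,.0176,.08),-6.5),robot.read_state()['eef_pos'])
```

```text
[array([27.57, -3.92,  2.84]), np.float64(-6.97)] [ 0.47787664 -0.25955903  0.10937573]
```

{"op": "carry_out", "data": {
  "motion": [
    [[4.6,-0.6,0,0,0,0,0.2],[4.6,-0.6,0,0,0,0,0.2],[4.6,-0.6,0,0,0,0,0.2],[4.6,-0.6,0,0,0,0,0.2],[4.6,-0.7,0,0,0,0,0.2],[4.5,-0.6,1,0,0,0,0.2],[0,0,1.7,0,0,-7,0.2],[0,0,0,0,0,0,0.2],[0,0,0,0,0,0,0.2]]
  ]
}}

```text
t: 22.35
eef_pos: [0.503, 0.0177, 0.0774]
orientation: [-2.345, -2.089, 0.003]
wrist_force: [-0.5, -0.0, 0.6]
width: 0.0377
gripper_force: 0.0
```

Run:
```python
from h import *
snap('wrist');print(togo((.5042,.0176,.033),-6.5))
```

```text
[array([0.04, 0.04, 4.53]), np.float64(-0.14)]
```

{"op": "carry_out", "data": {
  "motion": [
    [[0,0,1.5,0,0,0,0.2],[0,0,1.7,0,0,0,0.2],[0,0,1.3,0,0,0,0.2],[0,0,0,0,0,0,0.2],[0,0,0,0,0,0,0.5],[0,0,0,0,0,0,1],[0,0,0,0,0,0,1],[0,0,0,0,0,0,1],[0,0,0,0,0,0,1],[0,0,0,0,0,0,1]]
  ]
}}

```text
t: 23.4
eef_pos: [0.5046, 0.0178, 0.0346]
orientation: [2.342, 2.092, 0.002]
wrist_force: [-0.3, 0.2, 3.7]
width: 0.0136
gripper_force: 25.0
```

{"op": "carry_out", "data": {
  "motion": [
    [[0,0,-0.5,0,0,0,1],[0,0,-1.5,0,0,0,1],[0,0,-3,0,0,0,1],[0,0,-3,0,0,0,1],[0,0,0,0,0,0,1],[0,0,0,0,0,0,1]]
  ]
}}

```text
t: 24.0
eef_pos: [0.504, 0.0179, 0.1138]
orientation: [2.343, 2.092, 0.001]
wrist_force: [-0.5, 0.2, -0.3]
width: 0.0135
gripper_force: 25.0
```

Run:
```python
from h import *
print(togo((.4792,-.2431,.085),-13.3),robot.read_state()['width'])
```

```text
[array([-26.21,   0.48,   2.88]), np.float64(6.83)] 0.013538385173811276
```

{"op": "carry_out", "data": {
  "motion": [
    [[-4.2,0,0,0,0,0,1],[-4.4,0.1,0,0,0,0,1],[-4.4,0.1,0,0,0,0,1],[-4.4,0.1,0,0,0,0,1],[-4.4,0.1,0,0,0,0,1],[-4.3,0.1,0.5,0,0,0,1],[0,0,0.9,0,0,6.8,1],[0,0,1,0,0,0,1],[0,0,0,0,0,0,1],[0,0,0,0,0,0,1]]
  ]
}}

```text
t: 25.0
eef_pos: [0.4789, -0.2407, 0.0884]
orientation: [-2.458, -1.952, 0.001]
wrist_force: [-0.1, -0.1, 0.1]
width: 0.0135
gripper_force: 25.0
```

Run:
```python
from h import *
snap('wrist');s=robot.read_state();print(togo((.4792,-.2431,.0365),-13.3),s['eef_pos'])
```

```text
[array([-0.22,  0.03,  5.27]), np.float64(0.19)] [ 0.47943147 -0.24093687  0.08923341]
```

{"op": "carry_out", "data": {
  "motion": [
    [[-0.1,0,0.5,0,0,0.2,1],[0,0,1,0,0,0,1],[0,0,1,0,0,0,1],[0,0,1,0,0,0,1],[0,0,0.5,0,0,0,1],[0,0,0.4,0,0,0,1],[0,0,0.3,0,0,0,1],[0,0,0,0,0,0,1],[0,0,0,0,0,0,1]]
  ]
}}

```text
t: 25.95
eef_pos: [0.4795, -0.2432, 0.043]
orientation: [2.466, 1.945, 0.0]
wrist_force: [0.2, 1.1, -0.7]
width: 0.014
gripper_force: 25.0
```

Run:
```python
from h import *
snap('wrist');s=robot.read_state();print(togo((.4792,-.2431,.0365),-13.3),s['eef_pos'],s['wrist_force'])
```

```text
[array([ 0.01, -0.04,  0.66]), np.float64(-0.17)] [ 0.4795304  -0.24324546  0.04314861] [-0.25565102 -0.70655957 -0.54112647]
```

{"op": "carry_out", "data": {
  "motion": [
    [[0,0,0.1,0,0,0,1],[0,0,0.2,0,0,0,1],[0,0,0.2,0,0,0,1],[0,0,0.15,0,0,0,1],[0,0,0.1,0,0,0,1],[0,0,0,0,0,0,1]]
  ]
}}

```text
t: 26.6
eef_pos: [0.4793, -0.2431, 0.0367]
orientation: [2.466, 1.945, -0.0]
wrist_force: [-2.8, 1.2, 7.1]
width: 0.0138
gripper_force: 25.0
```

{"op": "carry_out", "data": {
  "motion": [
    [[0,0,0,0,0,0,0.6],[0,0,0,0,0,0,0.3],[0,0,0,0,0,0,0.3],[0,0,0,0,0,0,0.3],[0,0,-2,0,0,0,0.3],[0,0,-3,0,0,0,0.3],[0,0,-3,0,0,0,0.3],[-2,0,-2,0,0,0,0.2],[-3,0,0,0,0,0,0.2],[-3,0,0,0,0,0,0.2],[0,0,0,0,0,0,0.2],[0,0,0,0,0,0,0.2]]
  ]
}}

```text
t: 27.8
eef_pos: [0.4604, -0.3208, 0.1347]
orientation: [-2.467, -1.943, -0.001]
wrist_force: [0.5, 0.3, -0.4]
width: 0.0377
gripper_force: 0.0
```

Run:
```python
from h import *
f=snap('wrist','w7.png');g=snap('side','s7.png');print(robot.read_state()['eef_pos'])
A=cv2.resize(f['color'][100:400,160:460,::-1],(500,500),interpolation=cv2.INTER_CUBIC);B=cv2.resize(g['color'][215:365,235:325,::-1],(300,500),interpolation=cv2.INTER_CUBIC)
cv2.imwrite('pics/c7.png',np.hstack([A,B]))
print(togo((.5005,-.1517,.085),-13.3))
```

```text
[ 0.46070332 -0.31992095  0.13484046]
[array([17.28, -0.04,  5.  ]), np.float64(-0.14)]
```

View pics/c7.png

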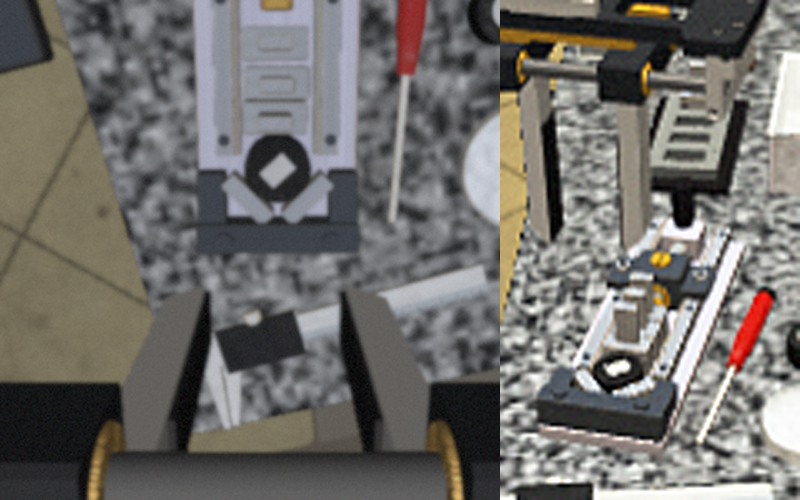

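The crops show three spacers upright in the channel behind the specimen in the V jaw, with the nose just beyond them. Next, the rod knob.

{"op": "carry_out", "data": {
  "motion": [
    [[4.3,0,0,0,0,0,0.2],[4.3,0,0,0,0,0,0.2],[4.3,0,0,0,0,0,0.2],[4.3,0,0,0,0,0,0.2],[0,0,2.5,0,0,0,0.2],[0,0,2,0,0,0,0.2],[0,0,0,0,0,0,0.2],[0,0,0,0,0,0,0.2]]
  ]
}}

```text
t: 28.7
eef_pos: [0.5005, -0.1527, 0.0903]
orientation: [-2.465, -1.946, 0.0]
wrist_force: [0.1, -0.1, -0.1]
width: 0.0378
gripper_force: 0.0
```

Run:
```python
from h import *
f=snap('wrist');print(togo((.5005,-.1517,.036),-13.3))
g=cv2.cvtColor(f['color'],cv2.COLOR_RGB2GRAY);p=proj(f,[[.5005,-.1517,.065]])[0];print(p)
x,y=p.astype(int); m=(g[y-40:y+50,x-35:x+35]<50).astype(np.uint8);n,l,s,c=cv2.connectedComponentsWithStats(m)
for i in range(1,n):
    if s[i,4]>60: print(s[i]+[x-35,y-40,0,0,0],c[i]+[x-35,y-40])
```

```text
[array([ 0.14, -0.11,  5.51]), np.float64(-0.14)]
[325.4375161  271.90259882]
[314 245  25  37 751] [325.89480692 263.49001332]
[290 303  70  14 366] [325.42349727 310.6147541 ]
```

{"op": "carry_out", "data": {
  "motion": [
    [[0.2,-0.1,1,0,0,0,0.2],[0,0,1.5,0,0,0,0.2],[0,0,1.5,0,0,0,0.2],[0,0,1.4,0,0,0,0.2],[0,0,0,0,0,0,0.2],[0,0,0,0,0,0,0.5],[0,0,0,0,0,0,1],[0,0,0,0,0,0,1],[0,0,0,0,0,0,1],[0,0,0,0,0,0,1]]
  ],
  "newtons": 40
}}

```text
t: 29.75
eef_pos: [0.5012, -0.1518, 0.0372]
orientation: [2.465, 1.944, 0.002]
wrist_force: [0.9, 0.2, 1.2]
width: 0.0151
gripper_force: 40.0
```

```bash
cat >> h.py <<'E'
def along(n=4):
    u=np.array([.2306,.9731,0]); F=[];X=[]
    for i in range(n):
        snap('wrist') if i else 0; s=robot.read_state();F.append(s['wrist_force']);X.append(s['eef_pos'])
    F=np.mean(F,0);X=np.mean(X,0); print('t',s['t'],'F along %.2f lat %.2f z %.2f'%(F@u,F@[.9731,-.2306,0],F[2]),'pos along %.2f mm lat %.2f z %.1f'%((X-[.4666,-.2947,0])@u*1e3,(X-[.4666,-.2947,0])@[.9731,-.2306,0]*1e3,X[2]*1e3),'w',s['width'],s['gripper_force'])
E
python3 -c "
from h import *
along()"
```

```text
t 29.9 F along -0.16 lat 1.56 z 2.45 pos along 147.06 mm lat 0.71 z 37.2 w 0.014977743850713012 40.00091544818133
```

{"op": "carry_out", "data": {
  "motion": [
    [[-0.1,0,0,0,0,0,1],[-0.1,0,0,0,0,0,1],[-0.1,0,0,0,0,0,1],[-0.1,0,0,0,0,0,1],[-0.1,0,0,0,0,0,1],[-0.1,0,0,0,0,0,1],[-0.1,0,0,0,0,0,1],[0,0,0,0,0,0,1],[0,0,0,0,0,0,1]]
  ]
}}

```text
t: 30.8
eef_pos: [0.4995, -0.1587, 0.0372]
orientation: [2.465, 1.944, 0.002]
wrist_force: [3.4, 1.1, 5.2]
width: 0.0151
gripper_force: 40.0
```

```bash
python3 -c "
from h import *
along()"
```

```text
t 30.95 F along 0.91 lat 2.88 z 5.18 pos along 139.96 mm lat 0.69 z 37.2 w 0.015047669955766355 40.001514960313216
```

{"op": "carry_out", "data": {
  "motion": [
    [[-0.1,0,-0.05,0,0,0,1],[-0.1,0,0,0,0,0,1],[-0.1,0,0,0,0,0,1],[0,0,0,0,0,0,1],[0,0,0,0,0,0,1]]
  ]
}}

```text
t: 31.45
eef_pos: [0.4989, -0.1615, 0.0372]
orientation: [2.465, 1.944, 0.002]
wrist_force: [5.6, -0.8, 4.0]
width: 0.015
gripper_force: 40.0
```

```bash
python3 -c "
from h import *
along(6)"
```

```text
t 31.7 F along 1.11 lat 5.15 z 3.52 pos along 137.08 mm lat 0.66 z 37.2 w 0.01498518261417777 40.001003140350804
```

{"op": "carry_out", "data": {
  "motion": [
    [[-0.1,0.05,0,0,0,0,1],[-0.1,0,0,0,0,0,1],[0,0,0,0,0,0,1],[0,0,0,0,0,0,1]]
  ]
}}

```text
t: 32.1
eef_pos: [0.4985, -0.1632, 0.0372]
orientation: [2.466, 1.945, 0.002]
wrist_force: [4.6, 1.2, 4.6]
width: 0.0151
gripper_force: 40.0
```

```bash
python3 -c "
from h import *
along(6)"
```

```text
t 32.35 F along 2.08 lat 4.10 z 5.05 pos along 135.32 mm lat 0.65 z 37.2 w 0.015257764959705348 40.001446874812245
```

{"op": "carry_out", "data": {
  "motion": [
    [[-0.1,0.05,0,0,0,0,1],[0,0,0,0,0,0,1],[0,0,0,0,0,0,1]]
  ]
}}

```text
t: 32.65
eef_pos: [0.4983, -0.1638, 0.0372]
orientation: [-2.466, -1.945, -0.002]
wrist_force: [3.6, 2.1, 5.4]
width: 0.0151
gripper_force: 40.0
```

```bash
python3 -c "
from h import *
along(6)"
```

```text
t 32.9 F along 2.81 lat 3.03 z 6.45 pos along 134.73 mm lat 0.67 z 37.2 w 0.015122820289321015 40.00179507303983
```

{"op": "carry_out", "data": {
  "motion": [
    [[-0.1,0.05,-0.05,0,0,0,1],[-0.1,0,0,0,0,0,1],[0,0,0,0,0,0,1],[0,0,0,0,0,0,1]]
  ]
}}

```text
t: 33.3
eef_pos: [0.498, -0.1651, 0.0372]
orientation: [-2.465, -1.944, -0.002]
wrist_force: [3.2, 3.7, 6.6]
width: 0.015
gripper_force: 40.0
```

```bash
python3 -c "
from h import *
along(6)"
```

```text
t 33.55 F along 4.88 lat 2.45 z 5.36 pos along 133.35 mm lat 0.67 z 37.2 w 0.015052659128753466 40.00160670373589
```

{"op": "carry_out", "data": {
  "motion": [
    [[-0.1,0,0,0,0,0,1],[-0.1,0,0,0,0,0,1],[-0.1,0,0,0,0,0,1],[-0.1,0,0,0,0,0,1],[0,0,0,0,0,0,1],[0,0,0,0,0,0,1]]
  ]
}}

```text
t: 34.15
eef_pos: [0.4974, -0.1675, 0.0372]
orientation: [-2.463, -1.944, -0.006]
wrist_force: [4.3, 7.5, 6.5]
width: 0.0154
gripper_force: 40.0
```

```bash
python3 -c "
from h import *
along(8)"
```

```text
t 34.5 F along 8.30 lat 2.38 z 5.89 pos along 130.87 mm lat 0.66 z 37.2 w 0.015491135020461918 40.0017539144028
```

{"op": "carry_out", "data": {
  "motion": [
    [[-0.1,0,0,0,0,0,1],[0,0,0,0,0,0,1],[0,0,0,0,0,0,1],[0,0,0,0,0,0,1]]
  ]
}}

```text
t: 34.9
eef_pos: [0.4973, -0.1681, 0.0372]
orientation: [-2.463, -1.943, -0.006]
wrist_force: [4.2, 8.4, 5.7]
width: 0.0151
gripper_force: 40.0
```

```bash
python3 -c "
from h import *
along(8)
g=snap('side');cv2.imwrite('pics/s9.png',g['color'][:,:,::-1])"
```

```text
t 35.25 F along 9.31 lat 2.46 z 6.06 pos along 130.29 mm lat 0.66 z 37.2 w 0.015124081257912491 40.0018696160987
```

The along-channel push is 9.3 N (about 8.3 N on the nose), which puts it roughly 4.25 mm in, and it is steady. Handing in.

```bash
python3 -c "
from h import *
print(robot.finish_job())"
```

```text
the job is handed in; nothing more can be done
None
```

I handed the job in after about 35 s of robot time: the cover stands on the table behind the box, three spacers are in the channel and the fourth is still in its slot, and the hand is holding the rod knob with the nose about half-way in (9.3 N measured push); no verdict came back.

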